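Empty the milling box of the bench shaker over its edge stop

TASK

The run is over: empty the shaker's milling box into the collecting tray. Lift the spring pawl and draw the clamp bar fully back, then tip the box over the edge stop, easing it down onto the apron rather than letting it drop, and without carrying it off the stop. Leave the box lying on its side on the apron, all four balls at rest in the tray, the clamp bar back, and the other things on the bench as they are.

Things in the scene. Friction and masses are not known exactly. Their poses are not given: they have to be found in the camera images.
- shaker: Bench shaker, fixed; flat steel platform 240 wide (x), its top 90 mm above the bench, reaching back to y = +317. Origin on the bench under the rear edge of the edge stop, mid-width; z up; +y runs back along the platform (box, clamp bar, pawl), -y down the apron to the tray. 'Shaker axes' below are these. Behind the box nothing is higher than 165 mm above the bench.
- stop_edge (a point): Middle of the top rear edge of the fixed edge stop, a steel lip right across the platform's front, 10 mm above the platform (100 mm above the bench); shaker axes. From here a ribbed rubber apron (196 wide, 122 long, side cheeks 23 high) falls at 15 degrees towards -y and ends over the tray.
- clamp (a joint): Aluminium hold-down bar, 226 wide, top 27 mm above the platform, sliding on rods along +y: 0 = clamped, its nose reaching 9 mm over the box's rear foot flange so that the box cannot tip; 0.060 m = fully back. Friction about 2 N. Its spring pawl drops into a saw-tooth rack (10 pitch) on the platform and stops it going back until lifted; let go, the pawl drops and holds the bar there.
- pawl (a joint): Angle of the spring pawl, 0 = down in the rack, up to 0.55 rad. It hinges on the clamp bar about the shaker's x at pawl_hinge, free end to +y. From 0.20 rad it is clear of the rack. Spring and weight pull it down (2 to 3 N at the tab) and it does not stay up: hold it up while the bar is drawn back; the bar can be drawn by it.
- pawl_tab (a point): Middle of the pawl's upright thumb tab, a dark steel plate 28 wide (x) x 11 thick (y) at the pawl's rear end: 144 mm above the bench with the pawl down, 16 below the tab's top. Free on both sides; in front, 35 mm free above the pawl's arm (16 wide, its top 22 below this point). Shaker axes turned by the pawl's angle; moves with bar and pawl.
- pawl_hinge (a point): Pawl's hinge axis (along the shaker's x), on the clamp bar, 118 mm above the bench; with the pawl down the tab's point lies 67 mm behind (+y) and 26 mm above it.
- box: Loose open stainless milling box, 140 (x) x 96 (y) x 95 high, walls 3, base 4, about 0.4 kg. Origin centre of its underside, z out of its mouth, axes as the shaker's while it stands. Foot flanges 10 wide x 4 thick in front (-y) and behind. The front one meets the stop (0.5 gap); tipped, the stop catches in the corner of flange and front wall and keeps the box. On the apron its tilt is 105 deg.
- box_handle (a point): Middle of the box's bar handle: round bar 14 dia. x 110 long along the box's x, behind its rear (+y) wall; in the box frame at (0, +90, +78), axis 42 out from the wall (35 mm free between them), its two posts 92 apart. Fingers closed lightly across the bar let it turn between them as the box tips. Box axes.
- box_foot (a point): Middle of the front lower edge of the box's front foot flange, in the box frame at (0, -58, 0).
- ball1: Loose white ceramic grinding ball, 38 dia., 0.106 kg, in the box at the start. Origin at its centre.
- ball2: Loose white ceramic grinding ball, 38 dia., 0.106 kg, in the box at the start. Origin at its centre.
- ball3: Loose white ceramic grinding ball, 38 dia., 0.106 kg, in the box at the start. Origin at its centre.
- ball4: Loose white ceramic grinding ball, 38 dia., 0.106 kg, in the box at the start. Origin at its centre.
- tray_in (a point): Centre of the inner floor (rubber mat, 6 mm above the bench) of the fixed collecting tray in front of the apron; inside 274 (x) x 244 (y), rim 55 mm above the bench, axes about as the shaker's. A mortar with pestle (100 high) and a clipboard also lie on the bench between robot and shaker, fixed.
- lid: Bystander: loose steel lid of the box with a rubber plug and a bail, 142 x 98 x 39, lying on the bench behind the shaker's rear (+y) end. Origin under its middle.
- jar1: Bystander: closed white sample jar, 64 dia. x 85, on the far side of the shaker. Origin under its middle.
- jar2: Bystander: closed amber sample jar, 64 dia. x 85, on the far side of the shaker. Origin under its middle.
- beaker: Bystander: glass beaker, 80 dia. x 110, on the far side of the shaker. Origin under its middle.
- washbottle: Bystander: white wash bottle with a bent spout, 68 dia. x 205, on the far side of the apron. Origin under its middle.
Not all that is in view belongs to the job. What is shaped like the ball4 but green or red is not meant.

How it is judged:
On the way, in this order (a step that is already met when the one before it is completed fails the run):
1. the clamp bar is drawn back (at least 50 mm of its 60 mm) while the box still stands (value of joint clamp above 0.05 m and angle between box's own z axis and vertical below 0.3 rad), for 0.2 s.
2. the box lies tipped on its side on the apron (angle between box's own z axis and vertical between 1.65 and 2.1 rad), for 0.2 s.
At the end, for the whole second after the job is handed in: The box lies at rest on its side on the apron (tilt 95 to 120 degrees) with its front foot still at the edge stop (within 45 mm), all four balls are inside the tray below its rim and at rest, and the clamp bar is still at least 45 mm back (all of step 2 and distance between box_foot and stop_edge below 0.045 m and linear speed of box below 0.02 m/s and value of joint clamp above 0.045 m and x of ball1 in the frame of tray_in between -0.137 and 0.137 m and y of ball1 in the frame of tray_in between -0.122 and 0.122 m and z of each of ball1, ball2, ball3, ball4 in the frame of tray_in below 0.045 m and linear speed of each of ball1, ball2, ball3, ball4 below 0.05 m/s and x of ball2 in the frame of tray_in between -0.137 and 0.137 m and y of ball2 in the frame of tray_in between -0.122 and 0.122 m and x of ball3 in the frame of tray_in between -0.137 and 0.137 m and y of ball3 in the frame of tray_in between -0.122 and 0.122 m and x of ball4 in the frame of tray_in between -0.137 and 0.137 m and y of ball4 in the frame of tray_in between -0.122 and 0.122 m); the robot touches nothing.
It fails at once if the box drops or is flung over (turning faster than 5 rad/s) (angular speed of box above 5 rad/s).
It fails at once if the box is lifted or dragged off the edge stop (its front foot leaves its place by more than 45 mm) (distance of box_foot from where it was at the start of the episode above 0.045 m).
It fails at once if another thing on the bench is pushed away by more than 30 mm (distance of any of lid, jar1, jar2, beaker, washbottle from where it was at the start of the episode above 0.03 m).
It also fails if it takes over 70 s, if anything falls off the work surface, if the arm or the gripper's body presses on something with over 40 N, if the wrist force passes 120 N, or if a joint passes its speed limit or range.

ROBOT

A 7-joint arm with a two-finger parallel gripper is mounted at the origin on the work surface. World frame = base frame: x ahead of the robot, y to its left, z up, the work surface at z = 0. Lengths are in m, angles in rad, forces in N, time in s.
With the tool pointing down it reaches from about 0.35 to 0.9 m from the base axis. Payload 19.9 kg.
Tool frame: the origin (TCP) lies between the finger pads; the fingertips stand 19 mm ahead of it and the grasp point (between the pads) is the TCP; z points along the fingers, y is the direction in which the jaws open and shut (so a half turn about z gives the same grasp; the last joint's range is limited). The gripper opens to 94 mm and grips with 3 to 60 N. Pads are 16 mm wide; open, the fingers measure 119 mm over their backs; the gripper's body (75 mm by 177 mm) begins 78 mm behind the grasp point.
Start: joints at [1.234, 0.417, -0.01, 1.614, 0.005, 1.111, -0.053], TCP at [0.182, -0.598, 0.224] pointing down, gripper open.
Joint ranges: [-2.81, 2.81], [-0.39, 2.02], [-1.27, 1.25], [0.06, 2.57], [-1.19, 4.33], [0.19, 2], [-2.82, 2.82]. Speed limits (rad/s): [1.89, 1.89, 2.39, 2.39, 3.01, 3.01, 3.01].

INTERFACE

Orientations are given as a 3x3 rotation matrix whose columns are the frame's x, y, z axes.
In Python, from rig import robot gives the robot as it stands. Calls block until the motion is done:
- robot.move_ptp(position, orientation): joint-space move of the TCP to a pose.
- robot.move_linear(position, velocity=0.15, frame=None, threshold=None): straight line of the TCP; frame=None keeps the orientation; velocity is the mean speed in m/s. With threshold (N) it stops when the force on the tool has changed by that much, and returns True; else False.
- robot.goto_joints(angles): joint-space move.
- robot.gripper_to(opening): finger opening in m; the grip force is fixed at half the most; returns when the fingers have stopped.
- robot.pause(seconds).
- robot.ik(position, orientation): joint angles nearest the present ones, or None.
- robot.get_state(): the state.
- robot.grab_frame(name): name is "side" or "top"; returns the picture (480x640x3 uint8, red, green, blue); there is no depth.
- robot.camera_info(name): a dict with "fx", "fy", "cx", "cy" (pixels), "rvec" (rotation vector, rad) and "tvec" (3), from world to camera coordinates, as OpenCV has them. Camera axes: x right, y down, z forward; pixel columns grow to the right and rows downward; lengths in m; the calibration is good to about 2 mm. A picture is of the moment at which its call begins. camera_info takes no time and is no camera call.
A pose or a line that the arm cannot do raises robot.PlanningError and nothing moves.
- robot.sign_off(): hands the job in, once; it reports no verdict.
The state is a dict: "time": time; "qpos": joint angles; "joint_vel": joint speeds; "effort": joint torques, N m; "ee_pos": TCP position; "tool_rot": TCP orientation; "force": force on the tool from outside, world axes, zero at the start; "moment": the same for the moment, N m; "opening": finger opening in m.
Only numpy, scipy, OpenCV 4.12 (cv2) and the standard library are available. Lean on these libraries where they do the work, as an engineer would, in place of code of your own. Each camera call takes 0.05 s, during which the arm holds its last target. There are 200 camera calls.

## Working session

There is one attempt and no reset: what is moved stays moved. The work goes in short steps, each a Python script; the robot and the scene stay as the last script left them, time stands still between calls to the robot, and variables do not carry over. Pictures are saved under pics/ and viewed, about 8 in all and at most 12, crops included, and the job is handed in when it is done.

```bash
ls; mkdir -p pics; python3 - <<'E'
from rig import robot
import cv2
for n in("side","top"):
    im=robot.grab_frame(n); cv2.imwrite(f"pics/{n}0.png",im[:,:,::-1])
    c=robot.camera_info(n); print(n,c)
    R=cv2.Rodrigues(c["rvec"])[0]; print("cam pos",-R.T@c["tvec"])
s=robot.get_state();print(s["time"],s["ee_pos"],s["tool_rot"],s["force"])
E
```

```text
pics
side {'fx': 436.89538413177854, 'fy': 436.89538413177854, 'cx': 315.96754181327594, 'cy': 237.61876050006293, 'rvec': array([ 2.06746236, -0.24111596,  0.11227468]), 'tvec': array([-0.57344516,  0.21671421,  0.89517558])}
cam pos [ 0.42493296 -0.78779252  0.61315468]
top {'fx': 443.1224496179771, 'fy': 443.1224496179771, 'cx': 323.4385179741695, 'cy': 239.27726710242248, 'rvec': array([ 2.17294502, -2.22550407,  0.09112791]), 'tvec': array([0.06284774, 0.61951797, 0.93367059])}
cam pos [0.56155319 0.06805728 0.96928806]
0.1 [ 0.18208701 -0.59754515  0.22388898] [[ 9.56564818e-01  2.91519408e-01 -4.28601977e-04]
 [ 2.91519704e-01 -9.56564250e-01  1.04797130e-03]
 [-1.04481356e-04 -1.12739840e-03 -9.99999359e-01]] [ 0.31045333 -0.82766052 -0.59747314]
```

View pics/side0.png

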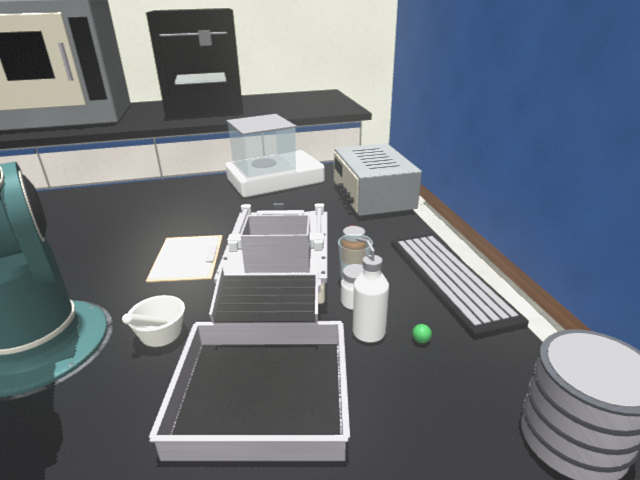

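View pics/top0.png

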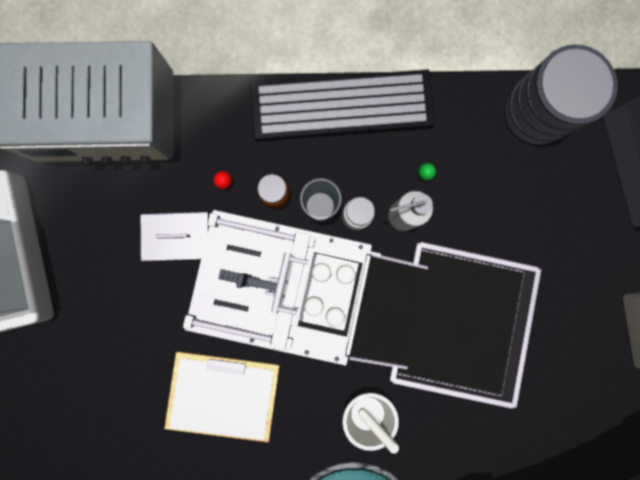

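The top view shows the shaker at about (185–370, 210–360), with the box mouth at (300–362, 252–330), the pawl tab near (235, 278), and the tray at (395–540, 245–405). The side view looks up the apron. I'll zoom in on the top view next.

```bash
python3 - <<'E'
import cv2
im=cv2.imread("pics/top0.png")[200:370,180:380]
cv2.imwrite("pics/top0z.png",cv2.resize(im,None,fx=3.5,fy=3.5,interpolation=cv2.INTER_CUBIC))
E
```

```text
(no output)
```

View pics/top0z.png

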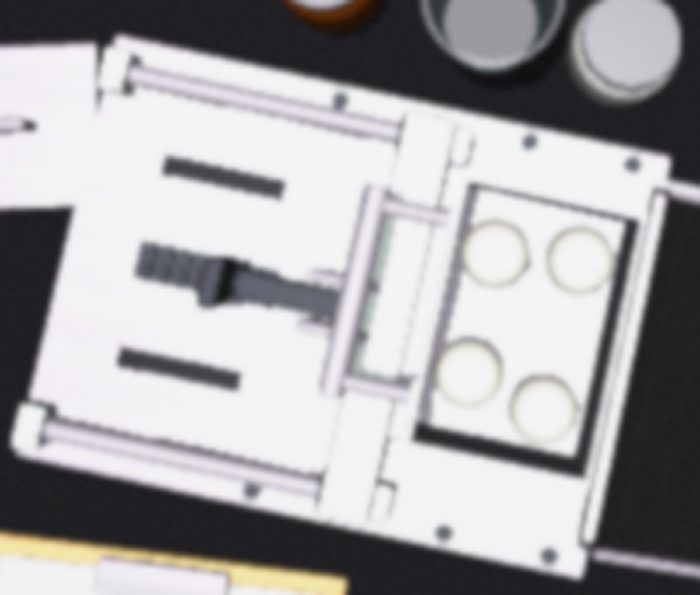

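Zoomed top view: the platform's front corners are at (668,158) and (582,577). The handle bar runs from (375,185) to (333,390), the tab is at about (215,282), and the box mouth corners are (470,185), (637,218), (583,475) and (415,438). Next I'll cast rays through these.

```bash
cat > h.py <<'E'
import numpy as np, cv2
from rig import robot
def ray(cam,u,v):
    c=robot.camera_info(cam); R=cv2.Rodrigues(c["rvec"])[0]
    d=R.T@np.array([(u-c["cx"])/c["fx"],(v-c["cy"])/c["fy"],1.]); return -R.T@c["tvec"],d
def onz(cam,u,v,z):
    o,d=ray(cam,u,v); return o+d*(z-o[2])/d[2]
def pix(cam,P):
    c=robot.camera_info(cam); K=np.array([[c["fx"],0,c["cx"]],[0,c["fy"],c["cy"]],[0,0,1]])
    return cv2.projectPoints(np.array(P,float).reshape(-1,1,3),c["rvec"],c["tvec"],K,None)[0][:,0]
def zm(u,v,z): return onz("top",180+(u+.5)/3.5-.5,200+(v+.5)/3.5-.5,z)
E
python3 - <<'E'
from h import *
A,B=zm(668,158,.09),zm(582,577,.09)
print("front corners",A,B,np.linalg.norm(A-B))
C,D=zm(660,190,.1),zm(588,545,.1); print("strip len",np.linalg.norm(C-D),C,D)
H1,H2=zm(375,185,.172),zm(333,391,.172); print("handle",np.linalg.norm(H1-H2),H1,H2)
r=[zm(*p,.185) for p in((470,185),(637,218),(583,475),(415,438))]
print("box in",[np.linalg.norm(r[i]-r[i-1]) for i in range(4)])
dirs=[A-B,C-D,H1-H2,r[0]-r[3],r[1]-r[2]]
print("yaw",[np.degrees(np.arctan2(d[1],d[0])) for d in dirs])
yaw=np.arctan2(sum(d[1] for d in dirs),sum(d[0] for d in dirs));print(np.degrees(yaw))
xs=np.array([np.cos(yaw),np.sin(yaw),0]);ys=np.array([-xs[1],xs[0],0])
for n,p in dict(corner=(A+B)/2,strip=(C+D)/2,handle=(H1+H2)/2,box=sum(r)/4,tabtop=zm(213,282,.16)).items(): print(n,p@xs,p@ys)
# rear platform corners
for q in((100,48),(30,400)): p=zm(*q,.09); print("rear",p@xs,p@ys)
E
```

```text
front corners [ 0.60323501 -0.04390528  0.09      ] [0.37005971 0.01155776 0.09      ] 0.23968075977083647
strip len 0.2006537402892763 [ 0.58488084 -0.03756859  0.1       ] [0.38956268 0.00839597 0.1       ]
handle 0.10689739206610624 [0.58902286 0.11769246 0.172     ] [0.48470979 0.14105557 0.172     ]
box in [np.float64(0.12948781806665657), np.float64(0.08613102159583218), np.float64(0.13143486572408886), np.float64(0.08608793694472312)]
yaw [np.float64(-13.379731785326658), np.float64(-13.24256197446381), np.float64(-12.624260193645123), np.float64(-13.589967127572923), np.float64(-13.602899188369127)]
-13.315727713278736
corner 0.47728926911288816 0.09634415487104916
strip 0.47748260953492255 0.09802122363991637
handle 0.49263602711743254 0.2495452524750526
box 0.49110919987254326 0.15963086324820133
tabtop 0.4798437926196078 0.32237152447172174
rear 0.5913784029515036 0.42467636285714616
rear 0.3903298349641844 0.4187735248660888
```

```bash
python3 - <<'E'
import cv2
im=cv2.imread("pics/top0.png")[262:302,212:264]
cv2.imwrite("pics/tabz.png",cv2.convertScaleAbs(cv2.resize(im,None,fx=14,fy=14,interpolation=cv2.INTER_CUBIC),alpha=1.6))
E
```

```text
(no output)
```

View pics/tabz.png

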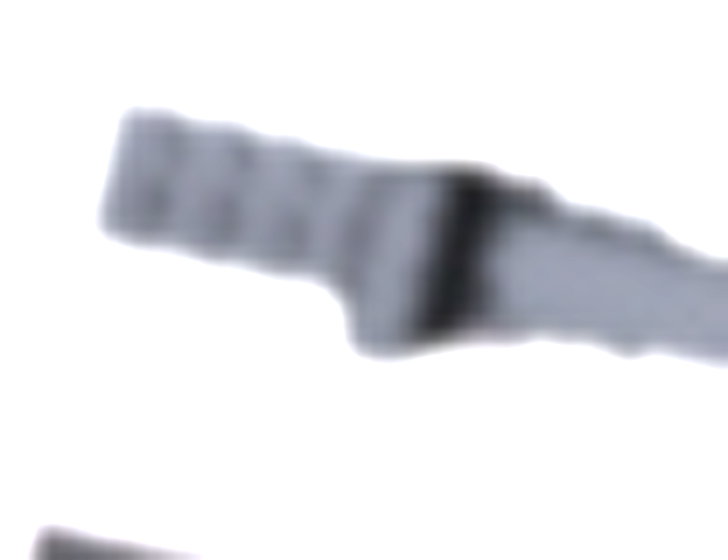

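The tab's top face is centred at about (392,255) in this crop, pixel (239.5, 279.7) in the full image. That puts the tab about 223 mm behind the stop. The box sits about 15 mm off mid-width, and its handle, box and rear-edge distances match the given sizes. Next I'll move to the tab and grip it across its width.

```bash
cat >> h.py <<'E'
yaw=np.radians(-13.32); xs=np.array([np.cos(yaw),np.sin(yaw),0]); ys=np.array([-xs[1],xs[0],0]); zs=np.array([0,0,1.])
STOP=xs*.4774+ys*.101
def W(x,y,z): return STOP+xs*x+ys*y+zs*z   # shaker axes -> world
def down(yax):  # tool pointing down, jaws along yax; of the two half-turns the one nearest in joints
    return np.column_stack([np.cross(yax,-zs),yax,-zs])
def best(p,yax):
    q0=np.array(robot.get_state()["qpos"]); c=[]
    for s in(1,-1):
        q=robot.ik(p,down(s*yax))
        if q is not None: c.append((np.abs(np.array(q)-q0).max(),s,np.array(q)))
    c.sort(key=lambda t:t[0]); return c
def st(m=""):
    s=robot.get_state(); d=np.array(s["ee_pos"])-STOP
    print(m,"t%.1f"%s["time"],"sh",np.round([d@xs,d@ys,d[2]],4),"F",np.round([np.dot(s["force"],a) for a in(xs,ys,zs)],1),"op %.4f"%s["opening"])
E
python3 - <<'E'
from h import *
t=onz("top",239.5,279.7,.16); d=t-STOP; print("tab",d@xs,d@ys)
P=W(d@xs,.223,.147)
for z in(.30,.147):
  for c in best(W(d@xs,.223,z),xs): print(z,c[1],np.round(c[2],2))
for x,y,z in((.015,.1485,.168),(.015,.05,.26),(.015,-.107,.214),(.015,-.107,.33)):
  for c in best(W(x,y,z),ys): print(y,c[1],np.round(c[2],2))
E
```

```text
tab 0.002954365108218894 0.22337794346781997
0.3 1 [ 0.39  0.47 -1.09  1.61  0.43  1.32 -1.  ]
0.3 -1 [ 0.38  0.47 -1.08  1.61  0.42  1.32  2.15]
0.147 1 [ 0.36  0.67 -1.07  1.78  0.65  1.1  -1.17]
0.147 -1 [ 0.37  0.68 -1.09  1.78  0.67  1.11  1.96]
0.1485 1 [ 0.52  0.58 -1.07  1.83  0.58  1.09  0.57]
0.1485 -1 [ 0.29  0.44 -0.73  1.83  0.35  1.   -2.39]
0.05 1 [ 0.66  0.3  -0.93  1.82  0.26  1.15  0.98]
0.05 -1 [ 0.47  0.24 -0.69  1.82  0.17  1.13 -2.08]
-0.107 1 [ 0.82  0.26 -0.74  1.93  0.2   1.03  1.34]
-0.107 -1 [ 0.5   0.21 -0.35  1.94  0.09  1.01 -1.7 ]
-0.107 1 [ 0.85  0.13 -0.73  1.77  0.09  1.27  1.43]
-0.107 -1 [ 0.55  0.1  -0.4   1.78  0.04  1.26 -1.66]
```

The nearest IK solutions put joint 3 close to its limit. I'll lift first, then swing joint 1 so the arm works from a better posture.

```bash
python3 - <<'E'
from h import *
s=robot.get_state(); p=np.array(s["ee_pos"]); p[2]=.36
robot.move_linear(p,velocity=.25)
q=np.array(robot.get_state()["qpos"]); q[0]=-.25; robot.goto_joints(q); st("swung")
robot.gripper_to(.06)
P=W(.003,.2235,.147)
for z in(.30,.147):
  for c in best(W(.003,.2235,z),xs): print(z,c[1],np.round(c[2],2))
c=best(W(.003,.2235,.30),xs)[0]
robot.goto_joints(c[2]); st("above")
cv2.imwrite("pics/above_side.png",robot.grab_frame("side")[:,:,::-1]); cv2.imwrite("pics/above_top.png",robot.grab_frame("top")[:,:,::-1])
for x,y,z in((.015,.1485,.168),(.015,.05,.26),(.015,-.107,.214)):
  for c in best(W(x,y,z),ys): print(y,c[1],np.round(c[2],2))
E
```

```text
swung t3.8 sh [0.0887 0.1626 0.3595] F [-0.8 -0.2 -0. ] op 0.0941
0.3 1 [-0.42  0.27  0.01  1.64 -0.    1.23 -0.64]
0.3 -1 [-0.05  0.31 -0.45  1.62  0.14  1.24  2.38]
0.147 1 [-0.42  0.42  0.01  1.8  -0.    0.92 -0.64]
0.147 -1 [-0.06  0.46 -0.46  1.79  0.24  0.95  2.29]
above t5.1 sh [0.0036 0.2233 0.3005] F [ 0.8 -0.   0.6] op 0.0599
0.1485 -1 [-0.5   0.36  0.26  1.86 -0.11  0.94 -2.  ]
0.1485 1 [-0.15  0.36 -0.18  1.85  0.08  0.94  0.98]
0.05 -1 [-0.39  0.19  0.3   1.85 -0.06  1.11 -1.87]
0.05 1 [-0.05  0.19 -0.09  1.84  0.02  1.11  1.2 ]
-0.107 -1 [-0.17  0.2   0.4   1.96 -0.09  1.   -1.53]
-0.107 1 [ 0.13  0.19  0.05  1.95 -0.01  1.    1.53]
```

```bash
python3 - <<'E'
from h import *
h=robot.move_linear(W(.003,.2235,.148),velocity=.1,threshold=6); st("down %s"%h)
if not h:
    robot.gripper_to(.02); st("grip")
    cv2.imwrite("pics/grip_side.png",robot.grab_frame("side")[140:340,180:420,::-1])
E
```

```text
down False t6.9 sh [0.0032 0.2237 0.1485] F [ 0.5  0.2 -0.4] op 0.0599
grip t7.5 sh [0.0021 0.2236 0.1479] F [-5.8  0.1  2.2] op 0.0276
```

The grip closed at 27.6 mm against the tab's 28 mm width, so it holds the tab. Now I'll lift the pawl along its arc and draw the bar back.

```bash
python3 - <<'E'
from h import *
hy=.2235-.067
def tp(th,back=0): return W(.003,hy+67e-3*np.cos(th)-30e-3*np.sin(th)+back,.118+67e-3*np.sin(th)+30e-3*np.cos(th))
for th in(.09,.18,.27,.35):
    robot.move_linear(tp(th),velocity=.03); st("th%.2f"%th)
robot.move_linear(tp(.35,.012),velocity=.03,threshold=25); st("back12")
if abs(np.dot(robot.get_state()["force"],ys))<15:
    h=robot.move_linear(tp(.35,.0605),velocity=.05,threshold=20); st("back %s"%h)
cv2.imwrite("pics/back_top.png",cv2.resize(robot.grab_frame("top")[200:370,180:380,::-1],None,fx=3.5,fy=3.5,interpolation=cv2.INTER_CUBIC))
E
```

```text
th0.09 t7.9 sh [0.002  0.2204 0.1533] F [ -4.5   3.3 -11.4] op 0.0278
th0.18 t8.2 sh [0.0021 0.2166 0.1592] F [-7.3 -0.6 -6.1] op 0.0283
th0.27 t8.6 sh [0.0021 0.2127 0.1648] F [-8.2  0.4 -4. ] op 0.0281
th0.35 t8.9 sh [0.0021 0.2088 0.1692] F [-7.6 -0.1 -4.3] op 0.0278
back12 t9.5 sh [0.0022 0.221  0.1692] F [-7.4  0.9 -3.1] op 0.0277
back False t10.6 sh [0.0025 0.269  0.1691] F [-6.2 -0.9 -5.2] op 0.0276
```

View pics/back_top.png

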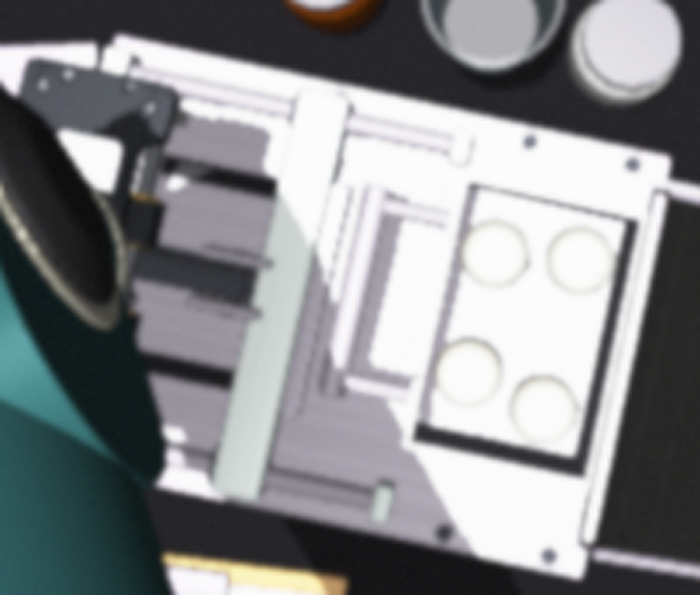

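The clamp bar is well clear of the box flange: its far end moved from about (425,115) to (320,95), roughly 60 mm. The box still stands as it was. I'll nudge the bar to the end stop, let the pawl down, release it and go to the handle.

```bash
python3 - <<'E'
from h import *
hy=.2235-.067
def tp(th,back=0): return W(.003,hy+67e-3*np.cos(th)-30e-3*np.sin(th)+back,.118+67e-3*np.sin(th)+30e-3*np.cos(th))
h=robot.move_linear(tp(.35,.064),velocity=.02,threshold=10); st("end %s"%h)
d=np.array(robot.get_state()["ee_pos"])-tp(.35,0); b=min(d@ys,.0605); print("back",b)
for th in(.24,.12,.0):
    h=robot.move_linear(tp(th,b),velocity=.03,threshold=20); st("th%.2f %s"%(th,h))
    if h: break
robot.gripper_to(.06); st("rel")
robot.move_linear(np.array(robot.get_state()["ee_pos"])+zs*.15,velocity=.2)
robot.gripper_to(.032)
c=best(W(.015,.1485,.30),ys); c=[k for k in c if k[1]==1][0]
print(np.round(c[2],2)); robot.goto_joints(c[2]); st("above handle")
cv2.imwrite("pics/ah_side.png",cv2.resize(robot.grab_frame("side")[140:340,180:420,::-1],None,fx=3,fy=3,interpolation=cv2.INTER_CUBIC))
cv2.imwrite("pics/ah_top.png",cv2.resize(robot.grab_frame("top")[200:370,180:380,::-1],None,fx=3.5,fy=3.5,interpolation=cv2.INTER_CUBIC))
E
```

```text
end True t10.9 sh [0.0023 0.2697 0.1681] F [0.6 0.1 3.6] op 0.0279
back 0.0605
th0.24 False t11.2 sh [0.0025 0.2748 0.1628] F [-4.9 -1.4 -0.5] op 0.0279
th0.12 True t11.6 sh [0.0026 0.2789 0.157 ] F [-2.7 -2.5  8. ] op 0.0274
rel t12.2 sh [0.0019 0.2788 0.1563] F [0.4 0.4 0.1] op 0.0600
[-0.14  0.23 -0.18  1.7   0.04  1.22  1.01]
above handle t15.3 sh [0.015  0.1487 0.3   ] F [ 0.1 -0.2  0.5] op 0.0320
```

View pics/ah_top.png

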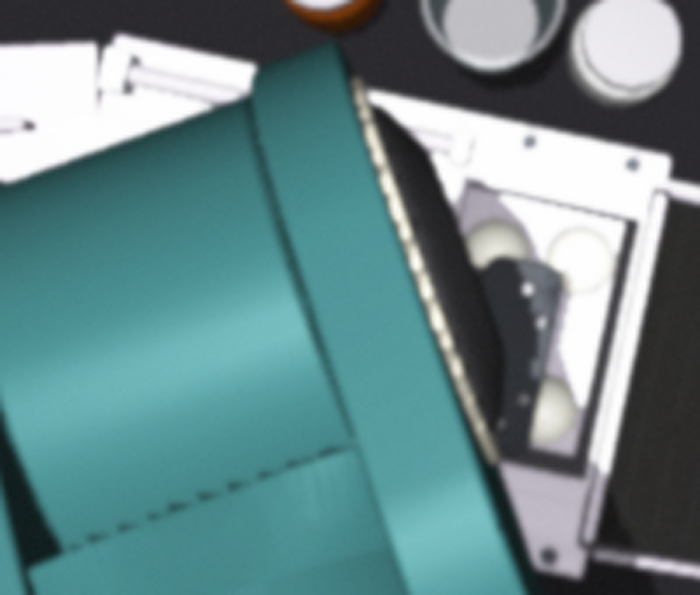

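View pics/ah_side.png

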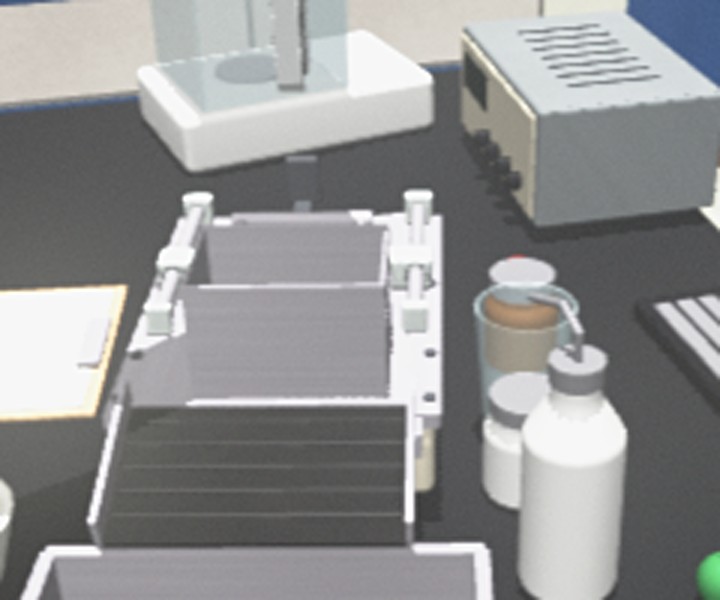

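In the side view, the clamp bar's ends sit back at about (175,258) and (410,260), the box stands, and the finger is in line above the handle. Now I'll descend and grip the handle.

```bash
python3 - <<'E'
from h import *
h=robot.move_linear(W(.015,.1490,.168),velocity=.1,threshold=6); st("down %s"%h)
if not h:
    robot.gripper_to(.0135); st("grip")
    cv2.imwrite("pics/hg_side.png",robot.grab_frame("side")[:,:,::-1])
E
```

```text
down False t16.9 sh [0.0152 0.1491 0.1685] F [-0.1 -0.2 -0. ] op 0.0321
grip t17.4 sh [0.015  0.149  0.1681] F [-1.  -0.3  2.2] op 0.0138
```

The grip closed at 13.8 mm on the 14 mm bar with almost no side force. Next I'll tip in small arc steps to about 60°, watching the forces.

```bash
cat >> h.py <<'E'
def hp(deg):
    a=np.radians(deg); fy=.0005+.004*np.sin(min(a,np.pi/2))+max(0,deg-90)/15*.0022; fz=.090+max(0,deg-90)/15*.0014
    return W(.015,fy+.148*np.cos(a)-.078*np.sin(a),fz+.148*np.sin(a)+.078*np.cos(a))
def tip(degs,v=.05):
    for g in degs:
        h=robot.move_linear(hp(g),velocity=v,threshold=25); st("%d %s"%(g,h))
        if h: return False
    return True
E
python3 - <<'E'
from h import *
tip(range(6,61,6))
cv2.imwrite("pics/t60_side.png",cv2.resize(robot.grab_frame("side")[140:340,180:420,::-1],None,fx=3,fy=3,interpolation=cv2.INTER_CUBIC))
E
```

```text
6 False t18.0 sh [0.0151 0.1402 0.1834] F [-0.8  4.2 -0.2] op 0.0136
12 False t18.5 sh [0.015  0.1305 0.1974] F [-0.6  6.8  0.8] op 0.0139
18 False t18.9 sh [0.0152 0.1195 0.2105] F [-1.   7.8  5.4] op 0.0135
24 False t19.4 sh [0.0153 0.1069 0.2223] F [-1.1  8.9  7.8] op 0.0133
30 False t19.9 sh [0.0152 0.0925 0.2323] F [-2.   6.9  7.1] op 0.0135
36 False t20.4 sh [0.0151 0.077  0.2405] F [-1.9  4.9  6.6] op 0.0139
42 False t20.9 sh [0.015 0.061 0.247] F [-0.6  2.8  2.6] op 0.0140
48 False t21.4 sh [0.0149 0.0442 0.2521] F [ 0.1  0.7 -0.7] op 0.0140
54 False t21.9 sh [0.015  0.0274 0.2556] F [-1.5  0.6 -0.1] op 0.0138
60 False t22.4 sh [0.015  0.0102 0.2572] F [-1.5  0.1  0.4] op 0.0139
```

View pics/t60_side.png

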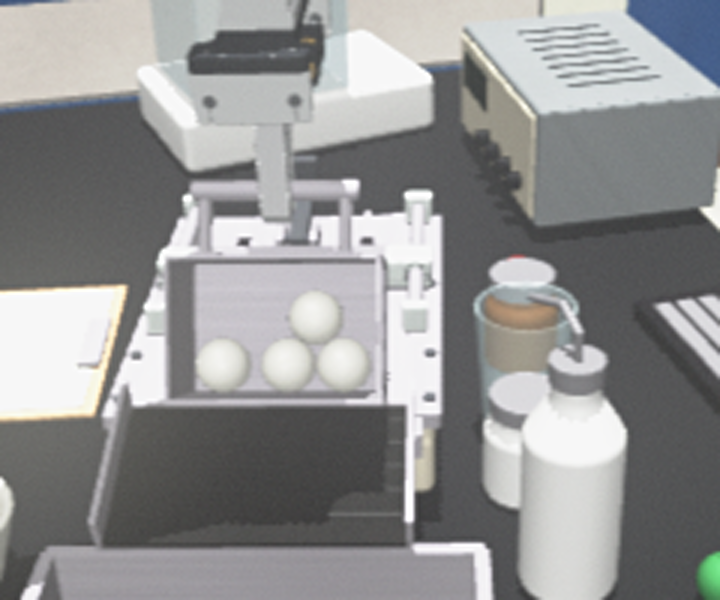

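The box is at about 60°. The fingers hold the handle bar at (275,205), and the four balls rest against the front wall at (222,364), (288,364), (342,364) and (316,317). I'll ease it down the rest of the way.

```bash
python3 - <<'E'
from h import *
if tip(range(66,91,6)) : tip((94,98,101,103,105),.02)
robot.pause(1); st("settled")
cv2.imwrite("pics/t105_side.png",cv2.resize(robot.grab_frame("side")[140:460,140:420,::-1],None,fx=1.875,fy=1.875,interpolation=cv2.INTER_CUBIC))
E
```

```text
66 False t22.9 sh [ 0.015  -0.0072  0.2569] F [-1.5 -0.5  0.3] op 0.0137
72 False t23.4 sh [ 0.015  -0.0243  0.2548] F [-1.9 -0.4  1.1] op 0.0139
78 False t23.9 sh [ 0.015  -0.0413  0.2509] F [-1.2 -1.6 -0.2] op 0.0134
84 False t24.4 sh [ 0.015  -0.0578  0.2452] F [-2.4 -1.2 -1. ] op 0.0134
90 False t24.9 sh [ 0.015  -0.0737  0.2379] F [-1.5 -0.6 -1.1] op 0.0138
94 False t25.6 sh [ 0.015  -0.083   0.2326] F [ 0.5 -0.4 -0. ] op 0.0139
98 False t26.3 sh [ 0.015  -0.0921  0.2265] F [ 0.  -0.3  0.1] op 0.0134
101 False t26.9 sh [ 0.015  -0.0987  0.2214] F [ 0.3 -0.6  1.1] op 0.0139
103 False t27.3 sh [ 0.015  -0.103   0.2178] F [0.1 0.1 0. ] op 0.0135
105 False t27.8 sh [ 0.015  -0.107   0.2141] F [-1.2 -0.4  0.1] op 0.0136
settled t28.8 sh [ 0.015  -0.1069  0.2142] F [-0.4 -0.7 -0. ] op 0.0136
```

View pics/t105_side.png

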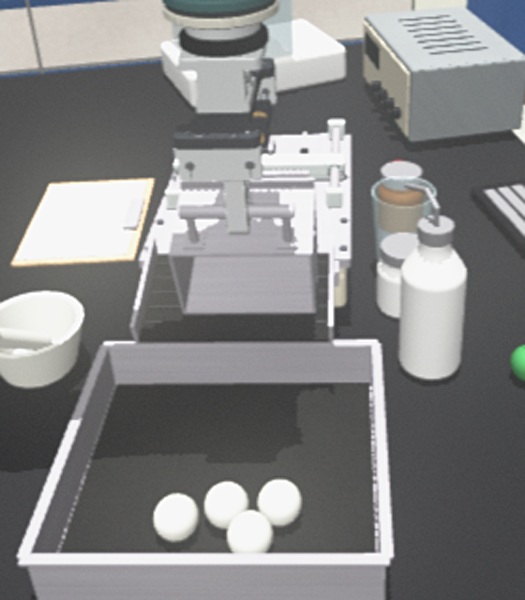

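All four balls are in the tray, around (175,517), (227,505), (279,502) and (250,533), and the box lies on the apron. The contact force is about zero, so I'll lower until I feel contact, then release, retract and check.

```bash
python3 - <<'E'
from h import *
h=robot.move_linear(hp(108),velocity=.01,threshold=4); st("seat %s"%h)
robot.gripper_to(.036); st("open"); robot.pause(.3)
p=np.array(robot.get_state()["ee_pos"]); h=robot.move_linear(p+zs*.06,velocity=.08,threshold=5); st("up %s"%h)
if not h:
    robot.move_linear(p+zs*.16,velocity=.2)
    q=np.array(robot.get_state()["qpos"]); q[0]=1.1; robot.goto_joints(q); st("away")
    a=robot.grab_frame("side"); t=robot.grab_frame("top"); robot.pause(.6); a2=robot.grab_frame("side")
    print("changed px",(np.abs(a.astype(int)-a2).max(2)>25).sum())
    cv2.imwrite("pics/end_top.png",t[:,:,::-1]); cv2.imwrite("pics/end_side.png",a2[:,:,::-1])
    cv2.imwrite("pics/end.png",cv2.resize(np.vstack([t[190:420,150:560],a2[190:460,20:430]])[:,:,::-1],None,fx=1.2,fy=1.2))
E
```

```text
seat True t29.2 sh [ 0.015  -0.1084  0.2129] F [0.2 0.6 3.9] op 0.0135
open t29.7 sh [ 0.0147 -0.1083  0.2126] F [-0.6  0.1  0.2] op 0.0362
up False t30.9 sh [ 0.0145 -0.1083  0.2722] F [ 0.5 -0.8  0.3] op 0.0358
away t33.2 sh [-0.1792 -0.4921  0.3712] F [0.9 0.3 0.4] op 0.0360
changed px 560
```

View pics/end.png

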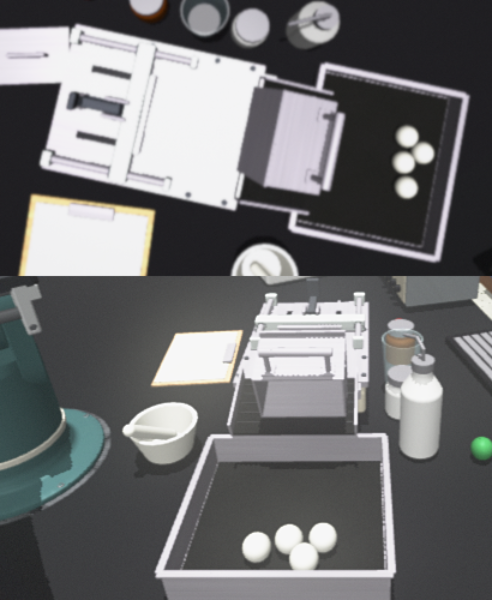

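The box lies on the apron, the bar looks fully back, and the balls are grouped in the tray. Last numeric checks: bar position, whether anything is still moving, and whether any bystander moved.

```bash
python3 - <<'E'
from h import *
e=cv2.imread("pics/end_top.png"); t0=cv2.imread("pics/top0.png")
z=lambda im:cv2.resize(im[200:370,180:380],None,fx=3.5,fy=3.5,interpolation=cv2.INTER_CUBIC)
def m(src,x0,x1,y0,y1,dst,r=25):
    R=cv2.matchTemplate(dst[y0-r:y1+r,x0-r:x1+r],src[y0:y1,x0:x1],cv2.TM_CCOEFF_NORMED); _,v,_,l=cv2.minMaxLoc(R); return round(v,2),l[0]-r,l[1]-r
print("bar vs fully drawn (zoom px, ~0.55mm each)",m(cv2.imread("pics/back_top.png"),285,365,85,150,z(e)))
for n,b in dict(lid=(140,190,212,262),jar2=(255,290,172,210),beaker=(298,342,178,225),jar1=(343,377,195,230),wash=(388,436,190,232)).items(): print(n,m(t0,*b,e,12))
# balls: white blobs within tray
g=e.min(2)[255:400,430:515]; c,_=cv2.findContours((g>130).astype(np.uint8),0,2)
print("white blobs in tray",[round(cv2.contourArea(k)) for k in c if cv2.contourArea(k)>60])
a=robot.grab_frame("side");robot.pause(.5);b=robot.grab_frame("side"); d=np.abs(a.astype(int)-b).max(2)>25
ys_,xs_=np.nonzero(d); print("changed",d.sum(),"tray/box region",d[230:460,160:350].sum(), np.percentile(xs_,[5,50,95]) if d.any() else "")
st()
E
```

```text
bar vs fully drawn (zoom px, ~0.55mm each) (0.98, 0, 0)
lid (1.0, 0, 0)
jar2 (1.0, 0, 0)
beaker (1.0, 0, 0)
jar1 (1.0, 0, 0)
wash (1.0, 0, 0)
white blobs in tray [239, 216, 663, 111, 192]
changed 1 tray/box region 0 [63. 63. 63.]
 t34.5 sh [-0.18   -0.4928  0.3713] F [-0.9 -0.5  0.1] op 0.0362
```

```bash
python3 -c "
from rig import robot
print(robot.sign_off())"
```

```text
the job is handed in; nothing more can be done
None
```

The box is emptied into the tray and the job is handed in, at about 34.5 s on the robot's clock. No verdict was reported.

**What I did**
- **Clamp bar:** I gripped the pawl tab, lifted the pawl to about 0.35 rad and drew the bar back until it met its end stop at about 61 mm. I then lowered the pawl and let go.
- **Box:** I gripped the handle bar and tipped the box over the edge stop in small arc steps. I lowered it onto the apron until I felt about 4 N of contact, then released and moved the arm clear.

**Last checks**
- **Box:** it lies on its side on the apron at the stop. The tilt of about 105–106° comes from the handle position when it touched down, not from a separate measurement.
- **Balls:** all four are in the tray and showed no movement over 0.5 s.
- **Clamp bar:** its image matches the fully drawn position with no shift.
- **Bystanders:** the lid, both jars, the beaker and the wash bottle show no shift in the top view.

**Checks that disagreed**
- **Pawl:** while being lowered, it met resistance at about 0.12 rad, apparently a rack tooth. I released it there, and the bar did not move.
- **Movement check:** the first one showed 560 changed pixels, taken just after the arm had swung away. The repeat showed 1, and none around the box or tray.
- **Ball count:** the simple white-blob count in the tray found five patches, probably because of the tray's edges and touching balls. I counted the four balls by eye in both views.

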